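# Hang the spoon pail on the counter rail

## Task

The small steel pail for used spoons belongs on the double hook of the counter rail. With the pail still standing on the counter, first swing its folded-down wire bail up until it stands upright; then pick the pail up and hang it by the bail, with the wooden roller resting in the dips of both prongs and the pail hanging still and upright. Do not tip the pail over or disturb the other things on the counter.

Things in the scene. Friction and masses are not known exactly. Their poses are not given: they have to be found in the camera images.
- pail_mid (a point): centre, half-way up, of a loose open steel pail (empty, 0.3 to 0.5 kg), 78 mm high, tapered from 92 mm diameter at the foot to 108 mm over the rolled rim. z up. Its bail turns on two ears at its +y and -y sides, 125 mm across, on a line along y through its axis, 62 mm above its underside (23 mm above this point), and is folded down towards its -x side
- bail (a joint): angle of the wire bail in the ears, rad: 0 = level, pointing to the pail's -x side; positive raises it; 1.571 = upright over the pail. Range -0.75 to 3.9. It starts folded down, between -0.1 and 0.25, and is slightly stiff (about 0.3 N at the roller): it stays where it is left
- roller_mid (a point): centre of the wooden roller on the bail's crown, 14 mm diameter, 72 mm long along this frame's y, 100 mm from the line of the ears, give or take 4 mm as the wire's oblong eyes have play; about 160 mm above the counter with the bail upright and the pail standing. It spins freely on the wire: while gripped, the bail swings and the pail hangs plumb. Frame: -x from ears to roller
- hook_seat (a point): where the roller's centre lies when hung: midway between the dips of the two prongs of the fixed double hook, 214 mm above the counter, the bottom of the dips 7 mm lower. Frame: z up, y along the rail, -x out along the prongs, away from the rail. Prongs: 8 mm rods, 28 mm to either side of this point (48 mm clear between), undersides 199 mm up; behind the dips their tops are 221 mm up
- canister_mid (a point): centre of a closed round steel canister, 94 mm diameter, 87 mm high over its knob, standing near the pail: leave alone
- pitcher_mid (a point): centre of a steel milk pitcher, 88 mm diameter, 107 mm high, with a side handle: leave alone
- mug_mid (a point): centre of a white mug, 80 mm diameter, 85 mm high, with a side handle: leave alone
- tamper_mid (a point): centre of a coffee tamper standing on its 58 mm base, 90 mm high: leave alone
- tape_roll_mid (a point): centre of a roll of masking tape lying flat, 104 mm diameter, 26 mm high: leave alone
- syrup_mid (a point): centre of a syrup bottle, 72 mm diameter, 220 mm high: leave alone
- drill_mid (a point): middle of a cordless drill standing on its battery, about 190 mm long and 216 mm high: leave alone
- hook_tips (a point): midway between the upturned tips of the prongs: 27 mm out (-x) from the hook seat; the tips' tops are 230 mm above the counter. The roller must pass over them while the pail's rim passes under the prongs
- rail_bar (a point): middle of the fixed rail bar that carries the hook, 90 mm behind the hook seat, on the bar's axis 224 mm above the counter; 19 mm bar, 420 mm long along y, on two posts at its ends; a brush and a strainer hang from it

How it is judged:
On the way, in this order (a step that is already met when the one before it is completed fails the run):
1. the bail stands upright (within 20 degrees) while the pail stands on the counter (value of joint bail between 1.22 and 1.92 rad and height (world z) of pail_mid below 0.047 m and angle between pail_mid's own z axis and vertical below 0.15 rad), for 0.2 s.
2. the pail is lifted clear of the counter, upright (height (world z) of pail_mid above 0.065 m and angle between pail_mid's own z axis and vertical below 0.5 rad), for 0.2 s.
At the end, for the whole second after the job is handed in: the roller rests in the dips of both prongs (centre within 12 mm along them, 22 mm sideways, 7 mm in height of the hook seat; within 14 degrees of square), bail within 27 degrees of upright over the pail, pail clear of the counter, within 20 degrees of upright, still (below 0.05 m/s), released (x of roller_mid in the frame of hook_seat between -0.012 and 0.012 m and y of roller_mid in the frame of hook_seat between -0.022 and 0.022 m and z of roller_mid in the frame of hook_seat between -0.007 and 0.007 m and angle between the y axis of roller_mid and the y axis of hook_seat, either way round below 0.25 rad and height (world z) of pail_mid above 0.075 m and angle between pail_mid's own z axis and vertical below 0.35 rad and value of joint bail between 1.1 and 2.05 rad and linear speed of pail below 0.05 m/s); the robot touches nothing.
It fails at once if the pail is tipped over (more than 40 degrees) (angle between pail_mid's own z axis and vertical above 0.7 rad).
It fails at once if another thing on the counter is pushed more than 30 mm or upset (distance of any of canister_mid, pitcher_mid, mug_mid, tamper_mid, tape_roll_mid, syrup_mid, drill_mid from where it was at the start of the episode above 0.03 m).
It also fails if it takes over 64 s, if anything falls off the work surface, if the arm or the gripper's body presses on something with over 40 N, if the wrist force passes 120 N, or if a joint passes its speed limit or range.

## Robot

A 6-joint arm with a two-finger parallel gripper is mounted at the origin on the work surface. World frame = base frame: x ahead of the robot, y to its left, z up, the work surface at z = 0. Lengths are in m, angles in rad, forces in N, time in s.
With the tool pointing down it reaches from about 0.35 to 0.775 m from the base axis. Payload 5.5 kg.
Tool frame: the origin (TCP) lies at the very end of the fingers, on their centre line; the grasp point (between the pads) lies 19 mm behind it; z points along the fingers, y is the direction in which the jaws open and shut (so a half turn about z gives the same grasp; the last joint's range is limited). The gripper opens to 85 mm and grips with 20 to 120 N. Pads are 22 mm wide; open, the fingers measure 114 mm over their backs; the gripper's body (76 mm by 85 mm) begins 54 mm behind the grasp point. The pads swing forward as they close: fully open they stand 13 mm farther back than shut.
Start: joints at [1.074, 0.313, 0.046, 1.304, 0, 1.431], TCP at [0.201, 0.539, 0.231] pointing down, gripper open.
Joint ranges: [-2.76, 2.76], [-0.86, 1.69], [-1.03, 1.26], [-2.2, 2.34], [-1.47, 1.5], [-3.14, 3.14]. Speed limits (rad/s): [2.57, 2.57, 3.14, 3.14, 3.14, 3.14].

## Interface

Orientations are given as a unit quaternion [w, x, y, z].
In Python, from workcell import get_state, imaging, env, spotter gives the robot as it stands.
- The arm moves only by the tool play_rows, never from a script. Its argument "moves" is a list of rows, each an object with "claw": the finger opening in cm, from 0 to 8.54; "delta_pos": the shift along the tool's x, y, z in cm, a list of three; "twist": the turn about the tool's z in degrees. A call has 1 to 12 rows; each row is the pose to reach, as a shift and turn from the pose commanded when the call began, along the tool's axes at that moment; what a row does not reach only later rows make up. A row lasts 1/8 s, in which the tool goes at most 62.5 mm and 10.7 degrees, less where a joint would pass 70% of its speed; a pose out of reach is approached as far as the arm can. A call with a gripper value outside its range is refused whole. The fingers move at their own pace and stop on an object; "force" is the grip in N (left out, the last holds). Time passes only in rows, so rows that repeat a pose let the fingers close. It gives the time, the measured TCP pose, the force and the opening at its end, in the units of the state.
- get_state(): the state, without advancing time (a new reading comes with each control period).
- imaging.read_camera(name): name is "side" or "top"; returns the picture (480x640x3 uint8, red, green, blue); there is no depth.
- imaging.camera_info(name): a dict with "fx", "fy", "cx", "cy" (pixels), "world_to_cam" (4x4, takes a point from world to camera coordinates). Camera axes: x right, y down, z forward; pixel columns grow to the right and rows downward; lengths in m; the calibration is good to about 2 mm. A picture is of the moment at which its call begins. camera_info takes no time and is no camera call.
- env.hand_in(): hands the job in, once; it reports no verdict.
Trained networks look in the newest picture that a camera, given by its name, has taken for a name from the list of things; names that differ only in an ending like _2 or _b are one class to them, and where a whole thing is asked for, a point or a joint stands for the part that bears it (a point fixed in the world has none). Each returns a list of dicts, best first, with "conf" (0 to 1); they miss things now and then, are a little off and sometimes report something else, mostly with a low value. They report only what shows in the picture. A call takes as long as a camera call.
- spotter.spot_in(camera, query): "extent" ([left, top, right, bottom] in pixels, round what is visible of it).
The state is a dict: "clock": time; "joint_pos": joint angles; "qvel": joint speeds; "tau": joint torques, N m; "tcp_pos": TCP position; "orientation": TCP orientation; "wrist_force": force on the tool from outside, world axes, zero at the start; "ft_torque": the same for the moment, N m; "finger_gap": finger opening in m.
Only numpy, scipy, OpenCV 4.12 (cv2) and the standard library are available. Lean on these libraries where they do the work, as an engineer would, in place of code of your own. Each camera call takes 0.05 s, during which the arm holds its last target. There are 200 camera calls.

## Working session

There is one attempt and no reset: what is moved stays moved. The work goes in short steps, Python scripts to look and compute and a tool call to move; the robot and the scene stay as the last step left them, time stands still between calls to the robot, and variables do not carry over. Pictures are saved under pics/ and viewed, about 8 in all and at most 12, crops included, and the job is handed in when it is done.

Besides the shell and the picture viewer there is one more tool, called after "Emit:" as name(argument=value, ...), one argument or row to a line, values as JSON. play_rows: Moves the arm, as the interface text tells. Its arguments: {"type":"object","properties":{"moves":{"type":"array"},"force":{"type":"number"}},"required":["moves"]}

```bash
mkdir -p pics; cat > h.py <<'E'
import numpy as np, cv2
from workcell import get_state, imaging, env, spotter
def snap(c,n,crop=None,s=1):
    im=imaging.read_camera(c)
    o=im if crop is None else im[crop[1]:crop[3],crop[0]:crop[2]]
    o=cv2.resize(o,None,fx=s,fy=s,interpolation=cv2.INTER_CUBIC)
    cv2.imwrite(f'pics/{n}.png',o[...,::-1]); return im
def proj(c,p):
    i=imaging.camera_info(c); q=i['world_to_cam']@np.r_[p,1]
    return np.array([i['fx']*q[0]/q[2]+i['cx'],i['fy']*q[1]/q[2]+i['cy']])
def ray(c,u,v):
    i=imaging.camera_info(c); T=np.linalg.inv(i['world_to_cam'])
    d=T[:3,:3]@np.array([(u-i['cx'])/i['fx'],(v-i['cy'])/i['fy'],1]); return T[:3,3],d
def atz(c,u,v,z):
    o,d=ray(c,u,v); return o+d*(z-o[2])/d[2]
def tri(a,b):
    (o1,d1),(o2,d2)=ray('side',*a),ray('top',*b)
    s=np.linalg.lstsq(np.c_[d1,-d2],o2-o1,rcond=None)[0]
    p,q=o1+s[0]*d1,o2+s[1]*d2; return (p+q)/2,np.linalg.norm(p-q)
E
python3 - <<'E'
from h import *
np.set_printoptions(precision=3,suppress=True)
for c in('side','top'):
    snap(c,c+'0'); i=imaging.camera_info(c); print(c,i['fx'],np.linalg.inv(i['world_to_cam']))
    for q in('pail_mid','roller_mid','canister_mid','hook_tips','rail_bar'):
        print(q,[(np.round(d['extent']),round(d['conf'],2)) for d in spotter.spot_in(c,q)[:2]])
s=get_state();print(s)
E
```

```text
side 459.41319989654477 [[ 0.944 -0.222  0.242  0.205]
 [-0.329 -0.636  0.699 -0.853]
 [-0.001 -0.739 -0.673  1.048]
 [ 0.     0.     0.     1.   ]]
pail_mid [(array([288., 244., 344., 288.]), 0.7)]
roller_mid [(array([291., 246., 324., 278.]), 0.62)]
canister_mid [(array([288., 213., 317., 246.]), 0.63), (array([327., 410., 367., 475.]), 0.36)]
hook_tips [(array([369., 216., 468., 396.]), 0.59)]
rail_bar [(array([351., 221., 382., 254.]), 0.52)]
top 506.80562266603 [[-0.007 -0.99   0.142  0.354]
 [-1.     0.009  0.016  0.043]
 [-0.017 -0.141 -0.99   1.428]
 [ 0.     0.     0.     1.   ]]
pail_mid [(array([285., 226., 337., 283.]), 0.68), (array([284., 232., 337., 285.]), 0.2)]
roller_mid [(array([282., 228., 335., 288.]), 0.59)]
canister_mid [(array([231., 231., 270., 263.]), 0.55)]
hook_tips [(array([267., 163., 303., 201.]), 0.7), (array([325., 161., 512., 218.]), 0.65)]
rail_bar [(array([324., 161., 511., 216.]), 0.63)]
{'clock': 0.6, 'joint_pos': array([1.074, 0.313, 0.046, 1.304, 0.   , 1.431]), 'qvel': array([-0.   , -0.002,  0.001,  0.001,  0.002, -0.   ]), 'tau': array([ -0.002, -48.015,  29.866,   0.   ,  -0.   ,   0.   ]), 'tcp_pos': array([0.201, 0.539, 0.231]), 'orientation': array([0.   , 0.177, 0.984, 0.   ]), 'wrist_force': array([-0.492,  0.297, -0.76 ]), 'ft_torque': array([ 0.053, -0.017, -0.039]), 'finger_gap': 0.08522185619892564}
```

View pics/side0.png

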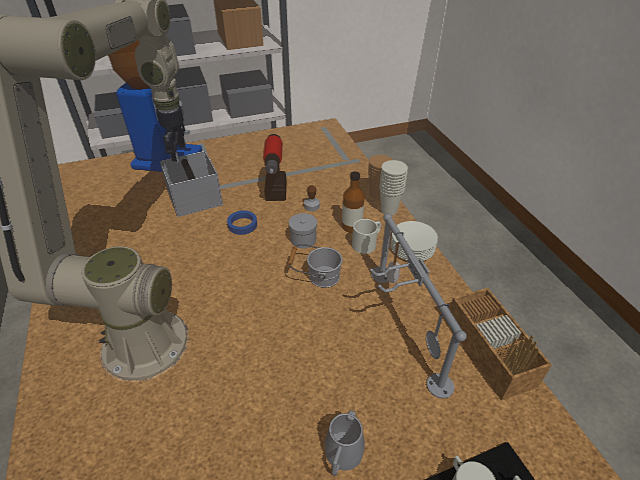

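View pics/top0.png

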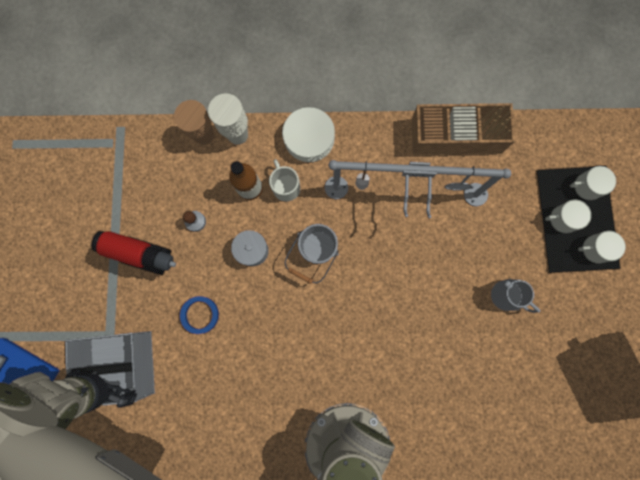

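Side view: pail at about (325,267), bail pointing left with its roller near (293,260), canister at (303,230) and double hook at (400,275). Top view: pail at (318,243), bail crown near (300,270), canister at (249,249) and prongs at (405,212) and (430,212). Next I'll zoom in.

```bash
python3 - <<'E'
from h import *
a=snap('side','x',(260,200,440,320),4); b=snap('top','y',(220,140,460,300),3.2)
a=cv2.imread('pics/x.png');b=cv2.imread('pics/y.png')
cv2.imwrite('pics/side1.png',a);cv2.imwrite('pics/top1.png',b)
E
```

```text
(no output)
```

View pics/side1.png

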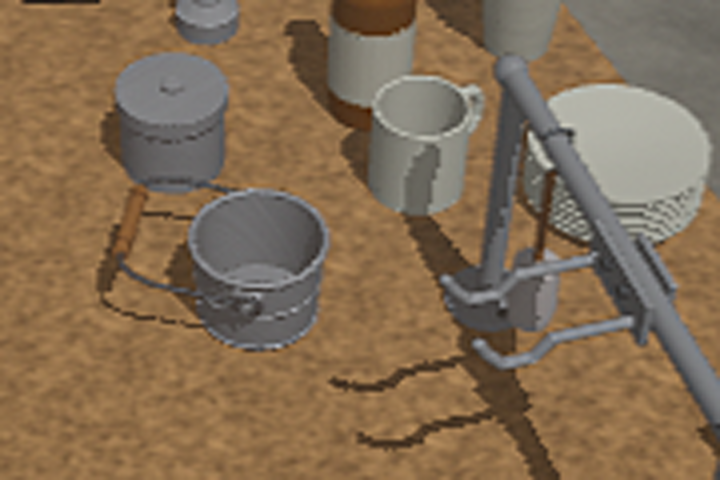

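View pics/top1.png

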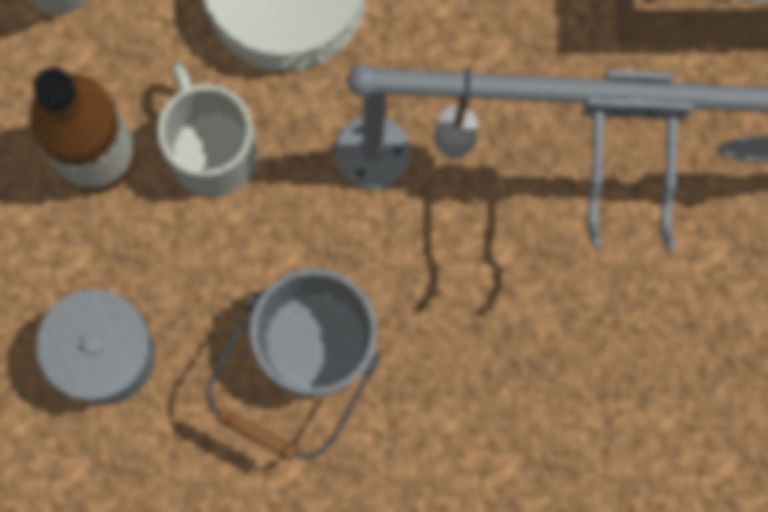

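```bash
python3 - <<'E'
from h import *
np.set_printoptions(precision=4,suppress=True)
S=lambda u,v:(u/4+260-.4,v/4+200-.4); T=lambda u,v:(u/3.2+220-.3,v/3.2+140-.3)
P={}
for n,a,b in [('rollL',(138,195),(222,415)),('rollR',(122,257),(292,452)),('rim',(259,238),(313,331)),('tipL',(447,283),(597,241)),('tipR',(480,346),(670,244)),
 ('canister',(172,88),(93,344))]:
    P[n],e=tri(S(*a),T(*b)); print(n,P[n],e)
print('rim@.078',atz('side',*S(259,238),.078),atz('top',*T(313,331),.078))
print('hookroot top at .224', atz('top',*T(600,105),.224),atz('top',*T(672,107),.224),'tips.23',atz('top',*T(597,241),.228),atz('top',*T(670,244),.228))
print('barends',atz('top',*T(365,80),.224),atz('top',*T(760,97),.224))
r=P['rollL']-P['rollR'];print('len',np.linalg.norm(r),np.degrees(np.arctan2(r[1],r[0])))
# detected dents: foot/pail extents in both
E
```

```text
rollL [0.4732 0.1531 0.073 ] 0.0001207575618368682
rollR [0.4423 0.0945 0.0707] 0.0007482790656671637
rim [0.5443 0.0761 0.0745] 0.0016536829470062476
tipL [ 0.5897 -0.1422  0.2231] 0.0010442505886235542
tipR [ 0.5869 -0.197   0.223 ] 0.0011352316721676677
canister [0.5345 0.2613 0.0786] 0.001871495093387148
rim@.078 [0.5439 0.0727 0.078 ] [0.543  0.0762 0.078 ]
hookroot top at .224 [ 0.6946 -0.1474  0.224 ] [ 0.6924 -0.2021  0.224 ] tips.23 [ 0.5883 -0.1413  0.228 ] [ 0.5854 -0.1958  0.228 ]
barends [0.7165 0.0316 0.224 ] [ 0.6994 -0.2692  0.224 ]
len 0.06629861100508311 62.195699853668806
```

```bash
cat >> h.py <<'E'
from scipy.spatial.transform import Rotation as Ro
def delta(p,yaw=None):
    s=get_state(); w,x,y,z=s['orientation']; R=Ro.from_quat([x,y,z,w]).as_matrix()
    d=R.T@(np.array(p)-s['tcp_pos'])*100; yy=np.degrees(np.arctan2(R[1,1],R[0,1]))
    print('delta cm',np.round(d,2),'yaw',round(yy,1),'twist',None if yaw is None else round((yy-yaw+180)%360-180,1),'t',s['clock'])
E
python3 -c "
from h import *
delta((.458,.124,.14),151)"
```

```text
delta cm [-38.58 -29.89   9.13] yaw 69.6 twist -81.4 t 0.7
```

Emit:
play_rows(
  moves=[
    {"claw":8,"delta_pos":[0,0,-5],"twist":0},
    {"claw":6,"delta_pos":[-4,-3,-5],"twist":-10},
    {"claw":5,"delta_pos":[-8,-6.2,-5],"twist":-20},
    {"claw":4,"delta_pos":[-12,-9.3,-4],"twist":-30},
    {"claw":4,"delta_pos":[-16,-12.4,-2],"twist":-40},
    {"claw":4,"delta_pos":[-20,-15.5,0],"twist":-50},
    {"claw":4,"delta_pos":[-24,-18.6,2],"twist":-60},
    {"claw":4,"delta_pos":[-28,-21.7,4],"twist":-70},
    {"claw":4,"delta_pos":[-32,-24.8,6],"twist":-76},
    {"claw":4,"delta_pos":[-36,-27.9,8],"twist":-81.4},
    {"claw":4,"delta_pos":[-38.6,-29.9,9.1],"twist":-81.4},
    {"claw":4,"delta_pos":[-38.6,-29.9,9.1],"twist":-81.4},
  ],
)

```text
clock: 2.2
tcp_pos: [0.4587, 0.1219, 0.1395]
orientation: [-0.001, -0.505, 0.863, 0.0]
wrist_force: [-0.5, 0.4, 0.3]
finger_gap: 0.0399
```

```bash
python3 -c "
from h import *
delta((.458,.124,.054),151)
snap('side','x',(260,180,380,300),3.3);snap('top','y',(240,180,360,300),3.3)
cv2.imwrite('pics/c2.png',np.hstack([cv2.imread('pics/x.png'),cv2.imread('pics/y.png')]))"
```

```text
delta cm [-0.15  0.15  8.55] yaw 150.7 twist -0.3 t 2.2
```

View pics/c2.png

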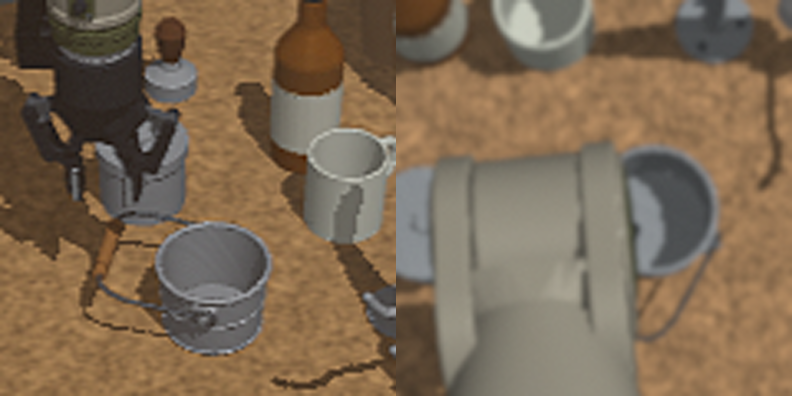

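Fingertips (75,190) and (138,195) sit directly above the roller's middle (108,250), straddling it. I'll descend and close.

Emit:
play_rows(
  moves=[
    {"claw":4,"delta_pos":[-0.1,0.1,3],"twist":0},
    {"claw":4,"delta_pos":[-0.1,0.1,6],"twist":0},
    {"claw":4,"delta_pos":[-0.1,0.1,8],"twist":0},
    {"claw":4,"delta_pos":[-0.1,0.1,8.5],"twist":0},
    {"claw":4,"delta_pos":[-0.1,0.1,8.5],"twist":0},
    {"claw":2.5,"delta_pos":[-0.1,0.1,8.5],"twist":0},
    {"claw":1.5,"delta_pos":[-0.1,0.1,8.5],"twist":0},
    {"claw":0.8,"delta_pos":[-0.1,0.1,8.5],"twist":0},
    {"claw":0.8,"delta_pos":[-0.1,0.1,8.5],"twist":0},
    {"claw":0.8,"delta_pos":[-0.1,0.1,8.5],"twist":0},
  ],
  force=40,
)

```text
clock: 3.55
tcp_pos: [0.4581, 0.1254, 0.0555]
orientation: [0.0, -0.507, 0.862, 0.0]
wrist_force: [1.8, 1.0, 0.4]
finger_gap: 0.0126
```

```bash
python3 -c "
from h import *
s=get_state();print(s['tcp_pos'],s['finger_gap'],s['wrist_force'])
delta((.543,.075,.143))
snap('side','c3',(260,180,380,300),4)"
```

```text
[0.45805156 0.1253535  0.05547317] 0.012647683206523699 [1.83877783 0.98810139 0.39293301]
delta cm [ 0.27 -9.87 -8.75] yaw 151.0 twist None t 3.55
```

View pics/c3.png

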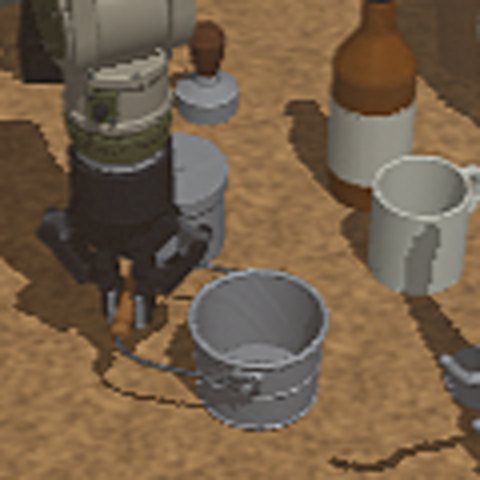

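Roller gripped (gap 12.6 mm, above the 8 mm commanded). Swinging the bail along its 100 mm arc.

Emit:
play_rows(
  moves=[
    {"claw":0.8,"delta_pos":[0,-0.1,-0.7],"twist":0},
    {"claw":0.8,"delta_pos":[0,-0.37,-1.7],"twist":0},
    {"claw":0.8,"delta_pos":[0,-0.71,-2.65],"twist":0},
    {"claw":0.8,"delta_pos":[0,-1.14,-3.55],"twist":0},
    {"claw":0.8,"delta_pos":[0.05,-1.67,-4.4],"twist":0},
    {"claw":0.8,"delta_pos":[0.05,-2.27,-5.2],"twist":0},
    {"claw":0.8,"delta_pos":[0.05,-2.95,-5.92],"twist":0},
    {"claw":0.8,"delta_pos":[0.05,-3.7,-6.59],"twist":0},
    {"claw":0.8,"delta_pos":[0.1,-4.5,-7.16],"twist":0},
    {"claw":0.8,"delta_pos":[0.1,-5.38,-7.67],"twist":0},
    {"claw":0.8,"delta_pos":[0.1,-5.38,-7.67],"twist":0},
  ],
)

```text
clock: 4.97
tcp_pos: [0.5054, 0.0978, 0.1324]
orientation: [0.001, -0.507, 0.862, -0.0]
wrist_force: [1.0, 2.0, -1.0]
finger_gap: 0.0127
```

```bash
python3 -c "
from h import *
s=get_state();print(s['tcp_pos'],s['finger_gap'],s['wrist_force'],s['ft_torque'])
snap('side','c4',(260,180,380,300),4)"
```

```text
[0.50542053 0.0978112  0.13240656] 0.01273207090889492 [ 1.02355288  1.97599076 -1.0316099 ] [ 0.33592917 -0.26450469  0.04485597]
```

View pics/c4.png

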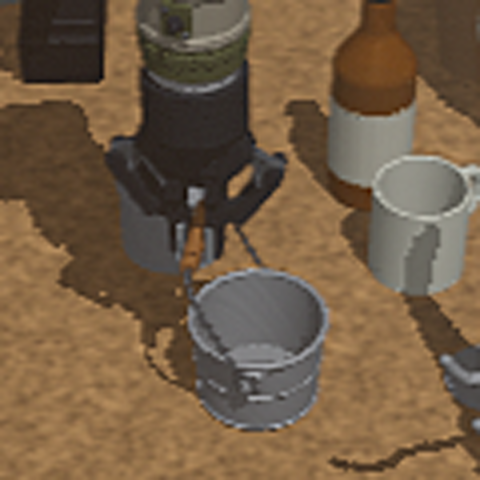

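Pail has not moved and the bail is at about 63°. I'll finish the swing and dwell.

Emit:
play_rows(
  moves=[
    {"claw":0.8,"delta_pos":[0,-0.92,-0.4],"twist":0},
    {"claw":0.8,"delta_pos":[0,-1.86,-0.7],"twist":0},
    {"claw":0.8,"delta_pos":[0,-2.84,-0.9],"twist":0},
    {"claw":0.8,"delta_pos":[0,-3.8,-1.0],"twist":0},
    {"claw":0.8,"delta_pos":[0,-4.4,-1.0],"twist":0},
    {"claw":0.8,"delta_pos":[0,-4.4,-1.0],"twist":0},
    {"claw":0.8,"delta_pos":[0,-4.4,-1.0],"twist":0},
    {"claw":0.8,"delta_pos":[0,-4.4,-1.0],"twist":0},
    {"claw":0.8,"delta_pos":[0,-4.4,-1.0],"twist":0},
  ],
)

```text
clock: 6.15
tcp_pos: [0.5426, 0.077, 0.1421]
orientation: [0.0, -0.507, 0.862, -0.0]
wrist_force: [0.8, 0.7, -1.0]
finger_gap: 0.0126
```

```bash
python3 -c "
from h import *
s=get_state();print(s['tcp_pos'],s['finger_gap'],s['wrist_force'],s['ft_torque'])
snap('side','c5',(260,180,380,300),4)"
```

```text
[0.54259431 0.07697643 0.14206546] 0.012630851097178685 [ 0.75195482  0.66101583 -0.95885142] [ 0.32797783 -0.23811044  0.02919246]
```

View pics/c5.png

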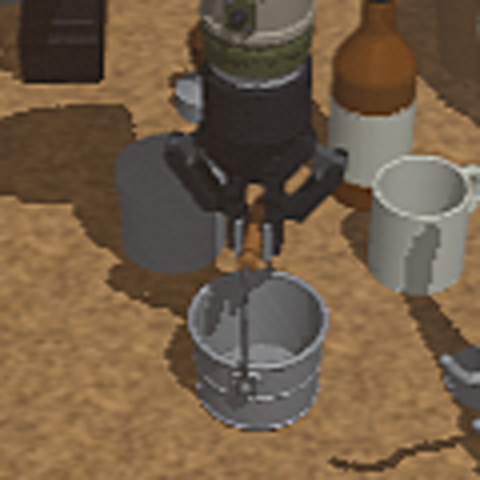

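Bail is upright and the pail stands undisturbed. Now lifting.

Emit:
play_rows(
  moves=[
    {"claw":0.8,"delta_pos":[0,0,-0.8],"twist":0},
    {"claw":0.8,"delta_pos":[0,0,-1.6],"twist":0},
    {"claw":0.8,"delta_pos":[0,0,-2.8],"twist":0},
    {"claw":0.8,"delta_pos":[0,0,-4],"twist":0},
    {"claw":0.8,"delta_pos":[0,0,-5.2],"twist":0},
    {"claw":0.8,"delta_pos":[0,0,-6.4],"twist":0},
    {"claw":0.8,"delta_pos":[0,0,-7.6],"twist":0},
    {"claw":0.8,"delta_pos":[0,0,-8.6],"twist":0},
    {"claw":0.8,"delta_pos":[0,0,-9.2],"twist":0},
    {"claw":0.8,"delta_pos":[0,0,-9.2],"twist":0},
    {"claw":0.8,"delta_pos":[0,0,-9.2],"twist":0},
  ],
  force=50,
)

```text
clock: 7.58
tcp_pos: [0.5425, 0.0769, 0.2335]
orientation: [-0.0, -0.507, 0.862, 0.0]
wrist_force: [-0.1, 0.2, -5.1]
finger_gap: 0.0122
```

```bash
python3 -c "
from h import *
s=get_state();print(s['tcp_pos'],s['finger_gap'],s['wrist_force'],s['ft_torque'])
delta((.515,-.165,.234),177)"
```

```text
[0.54249468 0.07686396 0.23354517] 0.012227716602670064 [-0.07145356  0.21249817 -5.077837  ] [-0.06143757  0.0150082   0.01635021]
delta cm [22.48 -9.34 -0.05] yaw 151.0 twist -26.0 t 7.575
```

Pail weight shows at the wrist (about 4.5 N). Carrying to the pre-hook point, gently.

Emit:
play_rows(
  moves=[
    {"claw":0.8,"delta_pos":[1,-0.4,0],"twist":-1},
    {"claw":0.8,"delta_pos":[3,-1.2,0],"twist":-4},
    {"claw":0.8,"delta_pos":[5.3,-2.2,0],"twist":-7},
    {"claw":0.8,"delta_pos":[7.8,-3.2,0],"twist":-10},
    {"claw":0.8,"delta_pos":[10.3,-4.3,0],"twist":-13},
    {"claw":0.8,"delta_pos":[12.8,-5.3,0],"twist":-16},
    {"claw":0.8,"delta_pos":[15.3,-6.3,0],"twist":-19},
    {"claw":0.8,"delta_pos":[17.8,-7.4,0],"twist":-22},
    {"claw":0.8,"delta_pos":[19.8,-8.2,0],"twist":-24},
    {"claw":0.8,"delta_pos":[21.3,-8.8,0],"twist":-26},
    {"claw":0.8,"delta_pos":[22.2,-9.2,0],"twist":-26},
    {"claw":0.8,"delta_pos":[22.5,-9.3,0],"twist":-26},
  ],
)

```text
clock: 9.07
tcp_pos: [0.5146, -0.1657, 0.2338]
orientation: [-0.0, -0.688, 0.726, 0.0]
wrist_force: [-0.3, -0.3, -4.3]
finger_gap: 0.0124
```

Emit:
play_rows(
  moves=[
    {"claw":0.8,"delta_pos":[0,0,0],"twist":0},
    {"claw":0.8,"delta_pos":[0,0,0],"twist":0},
    {"claw":0.8,"delta_pos":[0,0,0],"twist":0},
    {"claw":0.8,"delta_pos":[0,0,0],"twist":0},
    {"claw":0.8,"delta_pos":[0,0,0],"twist":0},
    {"claw":0.8,"delta_pos":[0,0,0],"twist":0},
    {"claw":0.8,"delta_pos":[0,0,0],"twist":0},
    {"claw":0.8,"delta_pos":[0,0,0],"twist":0},
  ],
)

```text
clock: 10.07
tcp_pos: [0.5148, -0.165, 0.2339]
orientation: [0.0, -0.688, 0.726, 0.0]
wrist_force: [0.6, -0.1, -4.8]
finger_gap: 0.013
```

```bash
python3 -c "
from h import *
s=get_state();print(s['tcp_pos'],s['finger_gap'],s['wrist_force'])
delta((.615,-.170,.234),177)
snap('side','c6',(300,180,480,320),4.2)"
```

```text
[ 0.51479595 -0.16504461  0.23394119] 0.013022088109219563 [ 0.64110401 -0.07800175 -4.84517868]
delta cm [-4.000e-02 -1.003e+01 -1.000e-02] yaw 177.0 twist -0.0 t 10.075
```

View pics/c6.png

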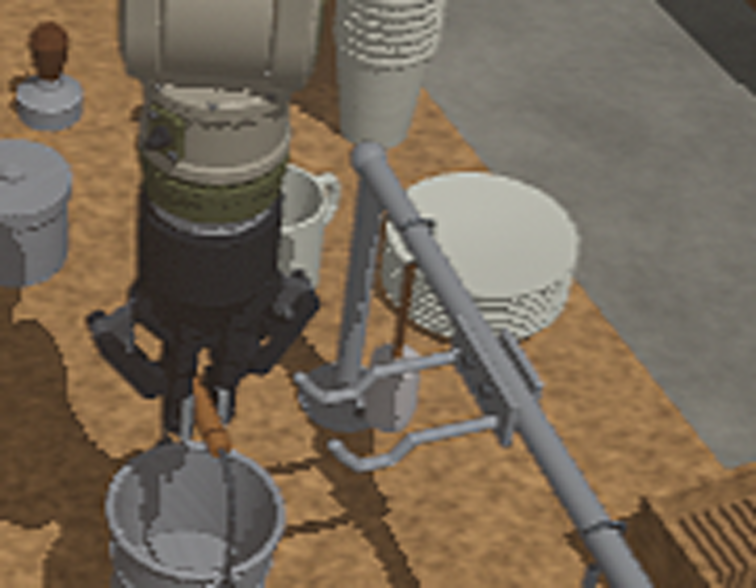

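```bash
python3 -c "
from h import *
C=lambda p:np.round((proj('side',p)+.4-[300,180])*4.2)
s=get_state();g=s['tcp_pos']+[0,0,.019]
y=np.array([.054,.9985,0]);x=np.array([.9985,-.054,0])
for d in(-.046,-.041,-.036,-.031):print('near end',d,C(g+d*y))
seat=np.array([.615,-.170,.214])
for k in(-1,1):print('tip',C(seat-.027*x+k*.028*y+[0,0,.012]),'dip',C(seat+k*.028*y-[0,0,.011]),'back',C(seat+.05*x+k*.028*y+[0,0,.003]))
"
```

```text
near end -0.046 [226. 462.]
near end -0.041 [223. 456.]
near end -0.036 [220. 449.]
near end -0.031 [217. 443.]
tip [335. 444.] dip [374. 461.] back [456. 427.]
tip [299. 376.] dip [339. 394.] back [418. 361.]
```

Prediction agrees with the picture to a pixel or two: tips at (335,447) and (299,379), near roller end about (218,445). Moving in over the tips.

Emit:
play_rows(
  moves=[
    {"claw":0.8,"delta_pos":[0,-0.5,0],"twist":0},
    {"claw":0.8,"delta_pos":[0.1,-1.4,0],"twist":0},
    {"claw":0.8,"delta_pos":[0.1,-2.6,0],"twist":0},
    {"claw":0.8,"delta_pos":[0.1,-3.8,0],"twist":0},
    {"claw":0.8,"delta_pos":[0.1,-5,0],"twist":0},
    {"claw":0.8,"delta_pos":[0.1,-6.2,0],"twist":0},
    {"claw":0.8,"delta_pos":[0.1,-7.4,0],"twist":0},
    {"claw":0.8,"delta_pos":[0.1,-8.5,0],"twist":0},
    {"claw":0.8,"delta_pos":[0.1,-9.3,0],"twist":0},
    {"claw":0.8,"delta_pos":[0.1,-9.8,0],"twist":0},
    {"claw":0.8,"delta_pos":[0.1,-10,0],"twist":0},
    {"claw":0.8,"delta_pos":[0.1,-10,0],"twist":0},
  ],
)

```text
clock: 11.62
tcp_pos: [0.6145, -0.1713, 0.234]
orientation: [-0.0, -0.688, 0.726, 0.0]
wrist_force: [0.4, -0.5, -4.4]
finger_gap: 0.012
```

Emit:
play_rows(
  moves=[
    {"claw":0.8,"delta_pos":[0,0,0],"twist":0},
    {"claw":0.8,"delta_pos":[0,0,0],"twist":0},
    {"claw":0.8,"delta_pos":[0,0,0],"twist":0},
    {"claw":0.8,"delta_pos":[0,0,0],"twist":0},
    {"claw":0.8,"delta_pos":[0,0,0.7],"twist":0},
    {"claw":0.8,"delta_pos":[0,0,1.4],"twist":0},
    {"claw":0.8,"delta_pos":[0,0,2.1],"twist":0},
    {"claw":0.8,"delta_pos":[0,0,2.7],"twist":0},
    {"claw":0.8,"delta_pos":[0,0,3.2],"twist":0},
    {"claw":0.8,"delta_pos":[0,0,3.5],"twist":0},
    {"claw":0.8,"delta_pos":[0,0,3.5],"twist":0},
  ],
)

```text
clock: 13.0
tcp_pos: [0.6145, -0.1713, 0.1987]
orientation: [-0.0, -0.688, 0.726, 0.0]
wrist_force: [-0.0, -0.4, -3.5]
finger_gap: 0.012
```

```bash
python3 -c "
from h import *
s=get_state();print(s['tcp_pos'],s['finger_gap'],s['wrist_force'])
snap('side','c7',(330,190,470,310),5)"
```

```text
[ 0.61452041 -0.17127872  0.19874158] 0.012026701994242162 [-0.01333202 -0.3903058  -3.51689626]
```

View pics/c7.png

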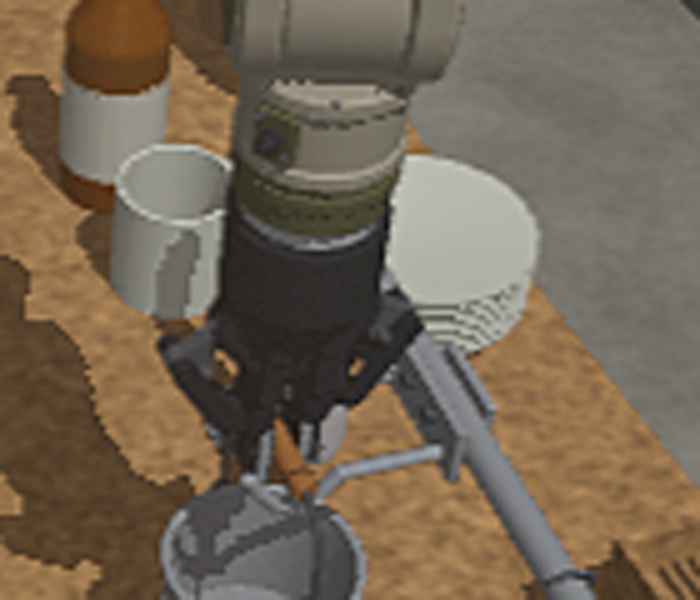

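The roller sits between the near tip (250,482) and the prong's rear slope (325,490), with its wire outside the prong. Lowering until the hook takes the weight.

Emit:
play_rows(
  moves=[
    {"claw":0.8,"delta_pos":[0,0,0.2],"twist":0},
    {"claw":0.8,"delta_pos":[0,0,0.35],"twist":0},
    {"claw":0.8,"delta_pos":[0,0,0.35],"twist":0},
  ],
)

```text
clock: 13.42
tcp_pos: [0.6145, -0.1713, 0.1953]
orientation: [-0.0, -0.688, 0.726, 0.0]
wrist_force: [0.4, -0.7, -4.1]
finger_gap: 0.0126
```

Emit:
play_rows(
  moves=[
    {"claw":0.8,"delta_pos":[0,0,0.15],"twist":0},
    {"claw":0.8,"delta_pos":[0,0,0.25],"twist":0},
    {"claw":0.8,"delta_pos":[0,0,0.25],"twist":0},
  ],
)

```text
clock: 13.8
tcp_pos: [0.6146, -0.1713, 0.1929]
orientation: [0.0, -0.688, 0.726, 0.0]
wrist_force: [-0.4, 0.7, -4.9]
finger_gap: 0.0123
```

Emit:
play_rows(
  moves=[
    {"claw":0.8,"delta_pos":[0,0,0.15],"twist":0},
    {"claw":0.8,"delta_pos":[0,0,0.3],"twist":0},
    {"claw":0.8,"delta_pos":[0,0,0.3],"twist":0},
    {"claw":0.8,"delta_pos":[0,0,0.3],"twist":0},
  ],
)

```text
clock: 14.3
tcp_pos: [0.6148, -0.1714, 0.1924]
orientation: [0.0, -0.688, 0.726, -0.001]
wrist_force: [-3.5, 1.5, 7.4]
finger_gap: 0.0124
```

Contact made: upward force, with the pail's weight on the hook. Relax slightly, then open.

Emit:
play_rows(
  moves=[
    {"claw":0.8,"delta_pos":[0,0,-0.2],"twist":0},
    {"claw":0.8,"delta_pos":[0,0,-0.2],"twist":0},
    {"claw":1.6,"delta_pos":[0,0,-0.2],"twist":0},
    {"claw":2,"delta_pos":[0,0,-0.2],"twist":0},
    {"claw":2.5,"delta_pos":[0,0,-0.2],"twist":0},
    {"claw":3,"delta_pos":[0,0,-0.2],"twist":0},
    {"claw":3.5,"delta_pos":[0,0,-0.2],"twist":0},
    {"claw":3.5,"delta_pos":[0,0,-0.2],"twist":0},
  ],
)

```text
clock: 15.3
tcp_pos: [0.6146, -0.1713, 0.192]
orientation: [0.0, -0.688, 0.726, 0.0]
wrist_force: [-0.2, 0.8, 0.0]
finger_gap: 0.0348
```

```bash
python3 -c "
from h import *
s=get_state();print(s['tcp_pos'],s['finger_gap'],s['wrist_force'])
snap('side','c8',(330,190,470,310),5)"
```

```text
[ 0.61461375 -0.17132955  0.19195072] 0.03484285178126894 [-0.18400608  0.81033338  0.03069218]
```

View pics/c8.png

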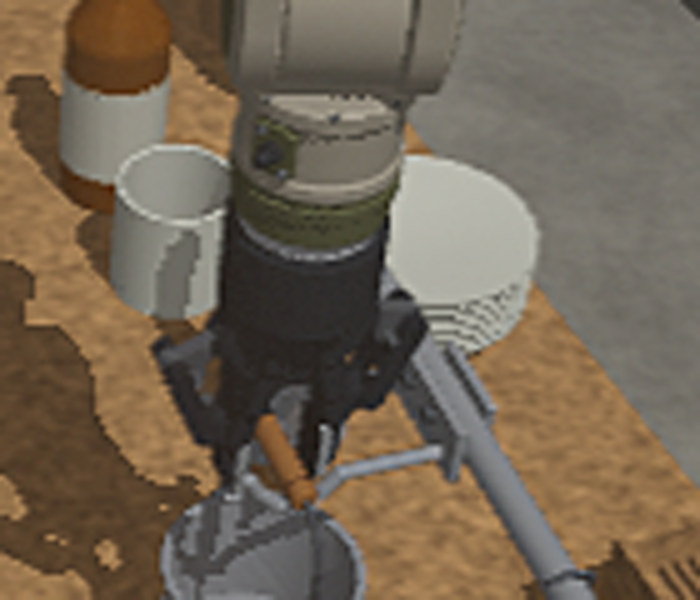

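The roller (265,430)–(305,492) rests in the dips between the open fingers. Retreating straight up.

Emit:
play_rows(
  moves=[
    {"claw":3.5,"delta_pos":[0,0,-0.6],"twist":0},
    {"claw":3.5,"delta_pos":[0,0,-1.6],"twist":0},
    {"claw":3.5,"delta_pos":[0,0,-3],"twist":0},
    {"claw":3.5,"delta_pos":[0,0,-5],"twist":0},
    {"claw":3.5,"delta_pos":[0,0,-8],"twist":0},
    {"claw":3.5,"delta_pos":[0,3,-11],"twist":0},
    {"claw":3.5,"delta_pos":[0,8,-12],"twist":0},
    {"claw":3.5,"delta_pos":[0,13,-12],"twist":0},
    {"claw":3.5,"delta_pos":[-4,17,-12],"twist":0},
    {"claw":3.5,"delta_pos":[-9,17,-12],"twist":0},
    {"claw":3.5,"delta_pos":[-15,17,-12],"twist":0},
    {"claw":3.5,"delta_pos":[-20,17,-12],"twist":0},
  ],
)

```text
clock: 16.85
tcp_pos: [0.4554, 0.0391, 0.3136]
orientation: [0.001, -0.688, 0.726, -0.001]
wrist_force: [0.8, -0.3, -0.2]
finger_gap: 0.035
```

Emit:
play_rows(
  moves=[
    {"claw":3.5,"delta_pos":[0,0,0],"twist":0},
    {"claw":3.5,"delta_pos":[0,0,0],"twist":0},
    {"claw":3.5,"delta_pos":[0,0,0],"twist":0},
    {"claw":3.5,"delta_pos":[0,0,0],"twist":0},
    {"claw":3.5,"delta_pos":[0,0,0],"twist":0},
    {"claw":3.5,"delta_pos":[0,0,0],"twist":0},
    {"claw":3.5,"delta_pos":[0,0,0],"twist":0},
    {"claw":3.5,"delta_pos":[0,0,0],"twist":0},
  ],
)

```text
clock: 17.85
tcp_pos: [0.4555, 0.0374, 0.312]
orientation: [0.0, -0.688, 0.726, 0.0]
wrist_force: [0.0, 0.7, 0.3]
finger_gap: 0.0351
```

```bash
python3 -c "
from h import *
snap('side','x',(340,220,460,340),3.3);snap('top','y',(360,140,480,260),3.3)
cv2.imwrite('pics/c9.png',np.hstack([cv2.imread('pics/x.png'),cv2.imread('pics/y.png')]))"
```

```text
(no output)
```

View pics/c9.png

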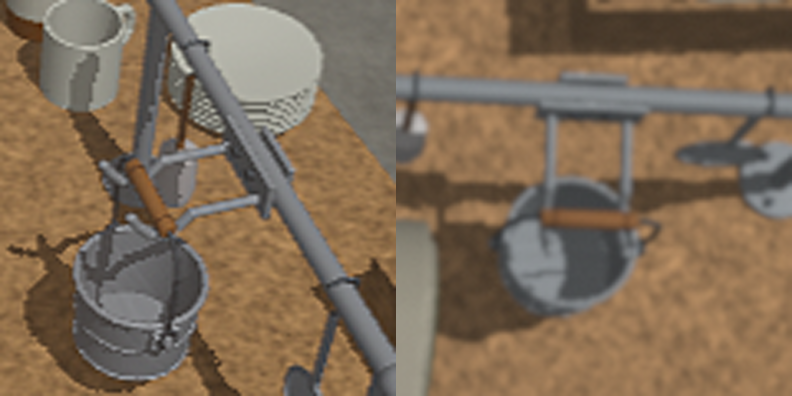

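Pail hangs with the roller across both prongs, gripper clear. Final number check for position and stillness after a wait.

Emit:
play_rows(
  moves=[
    {"claw":3.5,"delta_pos":[0,0,0],"twist":0},
    {"claw":3.5,"delta_pos":[0,0,0],"twist":0},
    {"claw":3.5,"delta_pos":[0,0,0],"twist":0},
    {"claw":3.5,"delta_pos":[0,0,0],"twist":0},
    {"claw":3.5,"delta_pos":[0,0,0],"twist":0},
    {"claw":3.5,"delta_pos":[0,0,0],"twist":0},
    {"claw":3.5,"delta_pos":[0,0,0],"twist":0},
    {"claw":3.5,"delta_pos":[0,0,0],"twist":0},
    {"claw":3.5,"delta_pos":[0,0,0],"twist":0},
    {"claw":3.5,"delta_pos":[0,0,0],"twist":0},
    {"claw":3.5,"delta_pos":[0,0,0],"twist":0},
    {"claw":3.5,"delta_pos":[0,0,0],"twist":0},
  ],
)

```text
clock: 19.45
tcp_pos: [0.4555, 0.0374, 0.312]
orientation: [0.0, -0.688, 0.726, 0.0]
wrist_force: [0.3, -0.0, 0.7]
finger_gap: 0.0347
```

```bash
python3 -c "
from h import *
S=lambda u,v:(u/3.3+340-.3,v/3.3+220-.3);T=lambda u,v:((u-396)/3.3+360-.3,v/3.3+140-.3)
L,e1=tri(S(135,167),T(546,217));R,e2=tri(S(168,228),T(638,221));print(L,R,(L+R)/2,e1,e2,np.degrees(np.arctan2(*(L-R)[1::-1])))
f=[]
for k in range(6):
    f.append(cv2.cvtColor(imaging.read_camera('side'),cv2.COLOR_RGB2GRAY)[270:340,355:410].astype(np.float32))
print([np.round(cv2.phaseCorrelate(f[0],g)[0],2) for g in f[1:]],[np.abs(f[0]-g).mean().round(2) for g in f[1:]])
for q in('pail_mid','canister_mid'):print(q,[(np.round(d['extent']),round(d['conf'],2)) for d in spotter.spot_in('side',q)[:1]])
"
```

```text
[ 0.61569114 -0.14176047  0.21384337] [ 0.61107378 -0.20871738  0.2167816 ] [ 0.61338246 -0.17523893  0.21531249] 0.00188869852454352 0.0013788047612621505 86.05512404090652
[array([0.01, 0.  ]), array([0.02, 0.01]), array([0.  , 0.01]), array([0., 0.]), array([0.02, 0.  ])] [np.float32(0.82), np.float32(0.8), np.float32(0.79), np.float32(0.8), np.float32(0.79)]
pail_mid [(array([360., 267., 404., 335.]), 0.58)]
canister_mid [(array([286., 213., 316., 247.]), 0.68)]
```

Roller is within a few mm of the seat and square, the pail is still, and the canister is unmoved.

```bash
python3 -c "
from h import *
print(env.hand_in())"
```

```text
the job is handed in; nothing more can be done
None
```

The pail is hanging on the double hook by its roller, and I handed the job in at about 20 s of the 64 s allowed. No verdict was reported.

I gripped the roller, swung the bail upright while the pail stood on the counter, and lifted the pail. I then carried it over the prong tips, lowered it until the hook took the weight, released it and backed the arm away.

Last checks:
- **Roller position:** the camera fix puts its centre at (0.613, -0.175, 0.215). My estimate of the hook seat is (0.615, -0.170, 0.214). That is about 2 mm off along the prongs, 5 mm sideways and 1 mm in height, within the limits.
- **Squareness:** the roller is within about 1° of square to the hook.
- **Stillness:** the pail shifted by no more than 0.02 px over six frames.
- **Other things:** the canister's detected box stayed within about 2 px of where it began. I did not measure the others again, but the arm stayed well clear of them.

The bail and pail angles at the end were judged only by eye from the pictures; both looked upright. No check failed or disagreed.

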